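# Lock a centrifuge rotor with its lock pin

## Robot

A 6-joint arm with a two-finger parallel gripper is mounted at the origin on the work surface. World frame = base frame: x ahead of the robot, y to its left, z up, the work surface at z = 0. Lengths are in mm, angles in rad, forces in N, time in s.
With the tool pointing down it reaches from about 350 to 975 mm from the base axis. Payload 7.1 kg.
Tool frame: the origin (TCP) lies at the very end of the fingers, on their centre line; the grasp point (between the pads) lies ctrl.hold_point_z behind it (ctrl.hold_point_z is the distance from the TCP to the grasp point, in mm); z points along the fingers, y is the line along which they close (so a half turn about z gives the same grasp; the last joint's range is limited). The gripper opens to 88 mm and grips with 3 to 60 N. Pads are 20 mm wide; open, the fingers measure 115 mm over their backs; the gripper's body (75 mm by 178 mm) begins 61 mm behind the grasp point.
Start: joints at [1.171, 0.423, 1.63, -0, 1.089, -0.019], TCP at [232.257, 580.225, 222.675] pointing down, gripper open.
Joint ranges: [-3, 3], [-0.9, 2.11], [0.09, 2.58], [-1.31, 4.45], [0.11, 2.69], [-2.54, 2.54]. Speed limits (rad/s): [2.39, 2.39, 3.01, 3.14, 3.14, 3.14].

## Interface

Orientations are given as a rotation vector (axis times angle).
In Python, from workcell import ctrl gives the robot as it stands. The module is installed in compiled form; this text tells all that it offers.
- The arm moves only by the shell command python3 -m creep 'ROWS'. ROWS is JSON, a list of rows, each an object with "translation": the shift along the tool's x, y, z in mm, a list of three; "angular": the turn, a rotation vector about the tool's x, y, z in rad, a list of three; "jaw": the opening, from 0 (shut) to 1 (fully open). A call has exactly 8 rows; each row is the pose to reach, as a shift and turn from the pose commanded when the call began, along the tool's axes at that moment; what a row does not reach only later rows make up. A row lasts 1/8 s, in which the tool goes at most 62.5 mm and 10.7 degrees, less where a joint would pass 70% of its speed; a pose out of reach is approached as far as the arm can. A call with a gripper value outside its range is refused whole. The fingers move at their own pace and stop on an object; the grip force is fixed at half the most. Time passes only in rows, so rows that repeat a pose let the fingers close, or fill a call up. It gives the time, the measured TCP pose, the force, the opening and the grip force at its end, in the units of the state.
- ctrl.get_obs(): the state, without advancing time (a new reading comes with each control period).
- ctrl.get_image(name): name is "scene" or "top" or "wrist"; returns the picture (480x640x3 uint8, red, green, blue); there is no depth.
- ctrl.camera_info(name): a dict with "camera_matrix" (3x3 intrinsics, pixels), "distortion" ([k1, k2, p1, p2, k3] as OpenCV has them; the pictures are not rectified), "world_from_camera" (4x4, takes a point from camera to world coordinates). Camera axes: x right, y up, looking along -z (the intrinsics and any distortion apply to the point x, -y, -z); pixel columns grow to the right and rows downward; lengths in mm; the calibration is good to about 2 mm. A picture is of the moment at which its call begins: read the wrist's pose just before it. camera_info takes no time and is no camera call; for the wrist camera it gives the pose at the moment of the call.
- ctrl.close_job(): hands the job in; it is judged then, once.
Trained networks look in the newest picture that a camera, given by its name, has taken for a name from the list of things; names that differ only in an ending like _2 or _b are one class to them, and where a whole thing is asked for, a point or a joint stands for the part that bears it (a point fixed in the world has none). Each returns a list of dicts, best first, with "score" (0 to 1); they miss things now and then, are a little off and sometimes report something else, mostly with a low value. They report only what shows in the picture. A call takes as long as a camera call.
- ctrl.look_for(camera, label): "rect" ([left, top, right, bottom] in pixels, round what is visible of it).
The state is a dict: "t": time; "qpos": joint angles; "qvel": joint speeds; "joint_torque": joint torques, N m; "ee_pos": TCP position; "orientation": TCP orientation; "ft_force": force on the tool from outside, world axes, zero at the start; "moment": the same for the moment, N m; "width": finger opening in mm; "grasp_force": force on a finger pad.
Only numpy, scipy, OpenCV 4.12 (cv2) and the standard library are available. Lean on these libraries where they do the work, as an engineer would, in place of code of your own. Each camera call takes 0.05 s, during which the arm holds its last target. There are 200 camera calls.

## Task

Lock the small centrifuge's rotor for transport: bring the lock pin from its holder through the lock sleeve and one of the rotor's lock holes until it is fully home, its head down on the sleeve, and let go. The rotor is loose and must be turned (by its knob) until a hole lines up under the sleeve; this is found by feel, for a pin standing in the sleeve drops when a hole comes under it. The last part of the pin's way needs a gentle push: never force the pin, or it bends, and leave the things around alone.

Things in the scene. Friction and masses are not known exactly. Their poses are not given: they have to be found in the camera images.
- centrifuge: Bench centrifuge, fixed, lid off: round white housing 212 mm across, 54 mm high. Origin: centre of its underside, on the spindle axis; z up; y axis points from the spindle to the lock sleeve. The sleeve is an aluminium block 28 x 28 mm, 68 to 84 mm above the bench, its bore's axis 50 mm from the spindle's, on a bracket 28 mm wide that reaches out to 92 mm from the spindle axis.
- rotor_top (a point): Centre of the rotor's top face, 65 mm above the bench (its axes do not turn with the rotor). Rotor: blue disc 124 mm across, 8 mm thick, turns freely either way (friction 0.03 N m); four 12.5 mm through lock holes, 90 degrees apart, at 50 mm radius. Its angle is NOT measured; it starts with no hole under the sleeve. Eight small white caps at 32 mm radius are not holes.
- knob_point (a point): Middle of the grip part of the rotor's knob, on the spindle axis, 121 mm above the bench (axes do not turn). The knob is black, round, ribbed, 26 mm in diameter, 107 to 135 mm above the bench, on an 18 mm stem; turning it turns the rotor, and it can be gripped at any yaw. A pin standing on the rotor reaches 122 mm above the bench.
- lock_seat (a point): Centre of the top mouth of the sleeve's vertical through bore (11.5 mm diameter, 16 mm deep), 84 mm above the bench. The rotor's top face runs 3 mm below the sleeve's underside.
- stud_point (a point): Where the top of a 11 mm brass stud stands at the start, under the rotor, on the bore's axis, 55 mm above the bench (this point stays there). The pin must push the stud 8 mm down; it resists with about 4 N of friction and stays where it is pushed (no spring).
- pin: Steel lock pin, 35 to 70 g: shank 10 mm dia, 37 mm long, 1.5 mm chamfer at the tip; head 18 mm dia, 20 mm high. Origin: centre of the tip; z towards the head. Starts upright in the holder. Tip height over the bench: 65 mm standing on the rotor; 55 to 50 mm once a lock hole lets it drop on the stud (the rotor is then caught); 47 mm fully home. Bends if pressed or wedged with over 25 N.
- pin_shoulder (a point): Centre of the underside of the pin's head, 37 mm above the pin's tip; it lies at lock_seat when the pin is fully home. At the start it rests on the holder's top, 45 mm above the bench.
- holder: Pin holder: grey plastic block 70 by 50 by 45 mm, fixed, with one vertical hole (13 mm diameter, 40 mm deep) at its centre. Origin: centre of its underside.
- tip_box: Bystander: orange pipette tip box with clear lid, 88 by 123 by 69 mm. Origin: centre of its underside.
- dome: Bystander: the centrifuge's clear domed lid lying on the bench, 180 mm across, 70 mm high. Origin: centre of its underside.
- reagent: Bystander: white reagent bottle, 60 mm in diameter, 130 mm high. Origin: centre of its underside.
- pipette: Bystander: hand pipette lying on the bench, 230 mm long, 50 mm across its finger rest. Origin: on the bench under its middle; x towards its tip.

How it is judged (in metres and radians):
At the end, for the whole second after the job is handed in: The pin stands upright (within 0.12 rad) in the lock sleeve, through a lock hole of the rotor, its head's underside within 2.5 mm of the sleeve's top and within 3 mm of the bore's axis, at rest and released (horizontal distance between pin_shoulder and lock_seat below 0.003 m and z of pin_shoulder in the frame of centrifuge below 0.0865 m and angle between pin's own z axis and vertical below 0.12 rad and linear speed of pin below 0.02 m/s); the robot touches nothing.
It fails at once if The pin is pressed on or wedged in the centrifuge (housing, sleeve, rotor or stud) with more than 25 N (contact force between pin and centrifuge above 25 N).
It fails at once if The tip box is moved by more than 20 mm (distance of tip_box from where it was at the start of the episode above 0.02 m).
It fails at once if The dome is moved by more than 20 mm (distance of dome from where it was at the start of the episode above 0.02 m).
It fails at once if The reagent is moved by more than 20 mm (distance of reagent from where it was at the start of the episode above 0.02 m).
It fails at once if The pipette is moved by more than 20 mm (distance of pipette from where it was at the start of the episode above 0.02 m).
It also fails if it takes over 70 s, if anything falls off the work surface, if the arm or the gripper's body presses on something with over 40 N, if the wrist force passes 120 N, or if a joint passes its speed limit or range.

## Working session

There is one attempt and no reset: what is moved stays moved. The work goes in short steps, Python scripts to look and compute and a shell command to move; the robot and the scene stay as the last step left them, time stands still between calls to the robot, and variables do not carry over. Pictures are saved under pics/ and viewed, at most 10 in all, crops included, and the job is handed in when it is done.

```bash
mkdir -p pics; cat > h.py <<'E'
import numpy as np, cv2
from scipy.spatial.transform import Rotation as R
from workcell import ctrl
def px2w(cam,uv,z,info=None):
    i=info or ctrl.camera_info(cam); T=np.array(i["world_from_camera"])
    p=cv2.undistortPoints(np.array([[uv]],float),np.array(i["camera_matrix"]),np.array(i["distortion"]))[0,0]
    d=T[:3,:3]@np.array([p[0],-p[1],-1]); o=T[:3,3]
    return o+d*(z-o[2])/d[2]
def w2px(cam,P,info=None):
    i=info or ctrl.camera_info(cam); T=np.array(i["world_from_camera"])
    q=T[:3,:3].T@(np.array(P,float)-T[:3,3]); q=np.array([[q[0],-q[1],-q[2]]])
    return cv2.projectPoints(q,np.zeros(3),np.zeros(3),np.array(i["camera_matrix"]),np.array(i["distortion"]))[0][0,0]
def save(cam,name):
    im=ctrl.get_image(cam); cv2.imwrite("pics/"+name,im[:,:,::-1]); return im
def R_tool(): return R.from_rotvec(ctrl.get_obs()["orientation"])
def delta(target):  # world TCP target -> tool shift
    o=ctrl.get_obs(); return R_tool().inv().apply(np.array(target)-np.array(o["ee_pos"]))
E
python3 - <<'E'
from h import *
save("scene","s.png");a=save("top","t.png")
o=ctrl.get_obs();print(o);print(ctrl.hold_point_z);print(R_tool().as_matrix().round(3))
for n in ["centrifuge","pin","holder","knob_point","lock_seat","tip_box","dome","reagent","pipette"]:
    print(n,[(round(d["score"],2),np.round(d["rect"])) for d in ctrl.look_for("top",n)[:2]])
E
```

```text
{'t': 0.1, 'qpos': array([ 1.17097189e+00,  4.23755598e-01,  1.63060317e+00, -3.18370583e-05,
        1.08857559e+00, -1.89949438e-02]), 'qvel': array([ 0.00041026, -0.00117835, -0.00344913, -0.001186  , -0.0012154 ,
       -0.00060273]), 'joint_torque': array([ 3.23370496e-04, -5.45617175e+01, -2.74326932e+01,  6.45268173e-02,
        1.88809651e-02,  2.80225080e-06]), 'ee_pos': array([232.09637823, 579.77702364, 221.98901784]), 'orientation': array([-5.94526684e-01, -3.08456788e+00,  2.07055407e-03]), 'ft_force': array([-0.48250476,  0.0255162 ,  0.18777704]), 'moment': array([ 0.00524656, -0.01369372, -0.00319226]), 'grasp_force': 0.0, 'width': 87.90088504041587}
18.700000000000003
[[-0.928  0.372 -0.   ]
 [ 0.372  0.928 -0.001]
 [-0.    -0.001 -1.   ]]
centrifuge [(0.82, array([337., 231., 426., 318.]))]
pin [(0.59, array([257., 262., 267., 270.])), (0.29, array([143., 231., 179., 258.]))]
holder [(0.67, array([252., 253., 277., 284.])), (0.67, array([343., 235., 423., 323.]))]
knob_point [(0.94, array([339., 231., 427., 319.]))]
lock_seat [(0.84, array([339., 234., 426., 321.]))]
tip_box [(0.82, array([255., 164., 305., 208.]))]
dome [(0.6, array([442., 210., 509., 276.]))]
reagent [(0.88, array([143., 231., 179., 258.]))]
pipette [(0.88, array([411., 148., 428., 236.])), (0.15, array([336., 235., 425., 320.]))]
```

View pics/t.png

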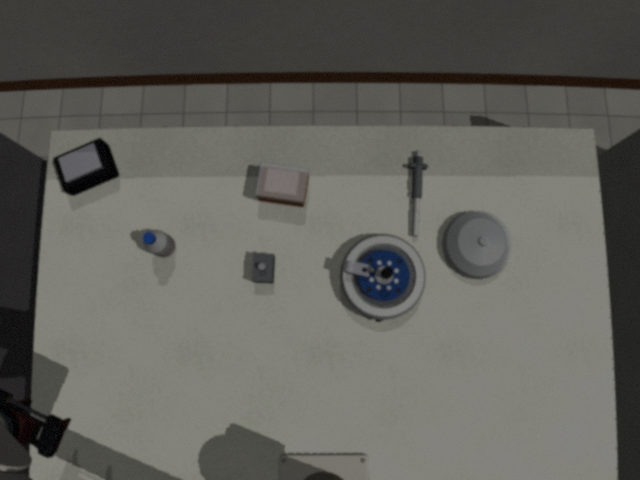

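View pics/s.png

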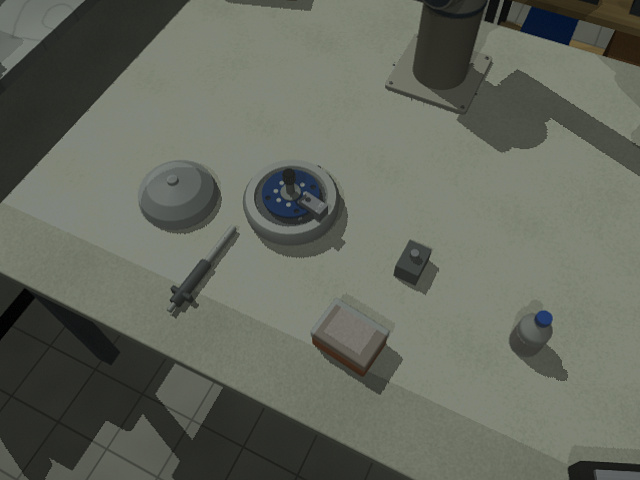

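The top view shows the pin and holder at about (262,267), the centrifuge centred at about (383,277) with its sleeve at about (357,269), and the pipette, dome and tip box clear of them. The scene view agrees.

```bash
python3 - <<'E'
from h import *
pin=px2w("top",(262,266.5),65);cen=px2w("top",(383,276.5),54);sl=px2w("top",(357,269),84);kn=px2w("top",(387,272),135)
print(pin,cen,sl,kn)
for n,uv,z in [("tipbox",(283,183),69),("pip",(415,235),10),("dome",(475,245),30)]: print(n,px2w("top",uv,z))
o=ctrl.get_obs(); c=ctrl.camera_info("wrist")
T=np.array(c["world_from_camera"]);print("cam off tool",R_tool().inv().apply(T[:3,3]-o["ee_pos"]),T[:3,:3].round(2).tolist(),np.array(c["camera_matrix"]).round())
mid=(pin+sl)/2
for t in (pin,mid,sl): print("delta at z=260",delta([t[0],t[1],260]).round())
E
```

```text
[560.12284168 143.13264372  65.        ] [ 536.00437284 -149.7389049    54.        ] [551.28059348 -84.64305806  84.        ] [ 538.53314957 -149.26483626  135.        ]
tipbox [766.8216398   93.88921447  69.        ]
pip [ 645.91234438 -239.2295713    10.        ]
dome [ 616.49183679 -387.30574734   30.        ]
cam off tool [  77.56719047   -1.23743714 -161.98787843] [[0.37, -0.89, -0.26], [0.93, 0.36, 0.11], [-0.0, -0.29, 0.96]] [[342.   0. 324.]
 [  0. 342. 240.]
 [  0.   0.   1.]]
delta at z=260 [-467. -284.  -37.]
delta at z=260 [-505. -391.  -37.]
delta at z=260 [-543. -499.  -37.]
```

```bash
python3 -m creep '[{"translation":[-51,-31,0],"angular":[0,0,0.176],"jaw":1},{"translation":[-102,-62,0],"angular":[0,0,0.352],"jaw":1},{"translation":[-153,-93,0],"angular":[0,0,0.528],"jaw":0.8},{"translation":[-204,-124,0],"angular":[0,0,0.704],"jaw":0.6},{"translation":[-255,-155,5],"angular":[0,0,0.88],"jaw":0.5},{"translation":[-306,-186,10],"angular":[0,0,1.056],"jaw":0.5},{"translation":[-357,-217,15],"angular":[0,0,1.232],"jaw":0.5},{"translation":[-408,-248,20],"angular":[0,0,1.408],"jaw":0.5}]'
python3 - <<'E'
from h import *
o=ctrl.get_obs(); i=ctrl.camera_info("wrist"); save("wrist","w1.png"); print(o["ee_pos"],R_tool().as_matrix().round(3).tolist())
import pickle; pickle.dump(i,open("w1.pkl","wb"))
for n in ["pin","holder","centrifuge","lock_seat"]: print(n,[(round(d["score"],2),np.round(d["rect"])) for d in ctrl.look_for("wrist",n)[:2]])
print(w2px("wrist",[560,143,65],i))
E
```

```text
t: 1.55
ee_pos: [520.0, 196.7, 202.8]
orientation: [2.455, 1.959, 0.001]
ft_force: [0.7, 0.5, 0.2]
width: 44.0
grasp_force: 0.0
[519.99238305 196.71239014 202.82003355] [[0.232, 0.973, 0.003], [0.973, -0.232, -0.002], [-0.001, 0.003, -1.0]]
pin [(0.66, array([371., 254., 388., 276.]))]
holder [(0.67, array([337., 219., 416., 289.]))]
centrifuge [(0.74, array([326., 395., 396., 440.])), (0.48, array([366., 254., 389., 279.]))]
lock_seat []
[377.23918568 271.61472309]
```

View pics/w1.png

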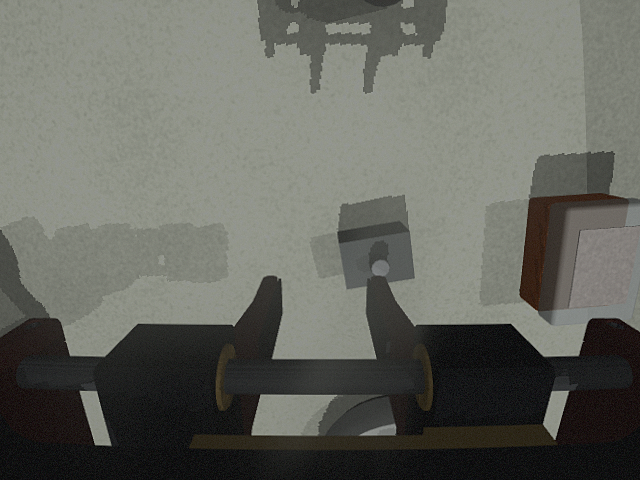

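The wrist view shows the pin head's top face at about (380,268) in the holder, and the tip box to the right. Locating it now.

```bash
python3 - <<'E'
from h import *
import pickle; i=pickle.load(open("w1.pkl","rb"))
im=cv2.imread("pics/w1.png"); c=cv2.resize(im[235:300,345:420],None,fx=8,fy=8,interpolation=cv2.INTER_CUBIC); cv2.imwrite("pics/w1c.png",c)
p=px2w("wrist",(380,268),65,i);print(p)
for z in (150,48): print(delta([p[0],p[1],z]).round(1))
E
```

```text
[563.17900142 146.01125066  65.        ]
[-41.6  55.   52.6]
[-41.6  55.  154.6]
```

View pics/w1c.png

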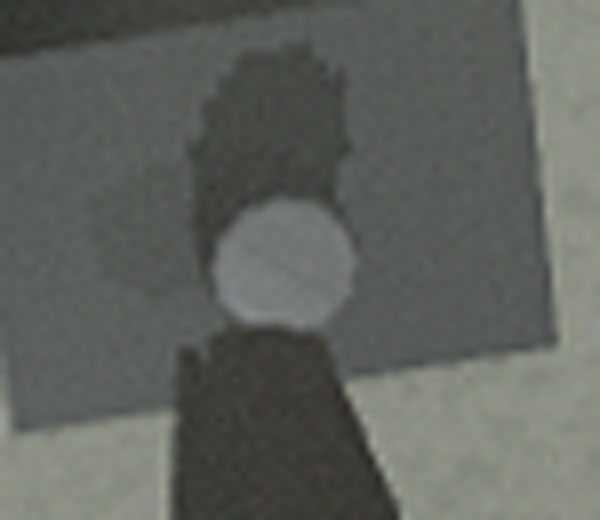

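```bash
python3 -m creep '[{"translation":[-21,27,30],"angular":[0,0,0],"jaw":0.5},{"translation":[-41.8,54.6,60],"angular":[0,0,0],"jaw":0.5},{"translation":[-41.8,54.6,90],"angular":[0,0,0],"jaw":0.5},{"translation":[-41.8,54.6,120],"angular":[0,0,0],"jaw":0.5},{"translation":[-41.8,54.6,140],"angular":[0,0,0],"jaw":0.5},{"translation":[-41.8,54.6,148],"angular":[0,0,0],"jaw":0.5},{"translation":[-41.8,54.6,152],"angular":[0,0,0],"jaw":0.5},{"translation":[-41.8,54.6,154],"angular":[0,0,0],"jaw":0.5}]' && python3 -m creep '[{"translation":[0,0,0],"angular":[0,0,0],"jaw":0.3},{"translation":[0,0,0],"angular":[0,0,0],"jaw":0.1},{"translation":[0,0,0],"angular":[0,0,0],"jaw":0.1},{"translation":[0,0,0],"angular":[0,0,0],"jaw":0.1},{"translation":[0,0,0],"angular":[0,0,0],"jaw":0.1},{"translation":[0,0,0],"angular":[0,0,0],"jaw":0.1},{"translation":[0,0,0],"angular":[0,0,0],"jaw":0.1},{"translation":[0,0,0],"angular":[0,0,0],"jaw":0.1}]'; python3 -c "
from h import *
o=ctrl.get_obs();print(o['ee_pos'],o['ft_force'],o['moment'],o['width'])"
```

```text
t: 2.8
ee_pos: [563.7, 146.1, 49.3]
orientation: [2.449, 1.967, 0.002]
ft_force: [0.6, -0.1, -0.4]
width: 44.1
grasp_force: 0.0
t: 3.8
ee_pos: [563.4, 145.7, 49.0]
orientation: [2.45, 1.966, 0.001]
ft_force: [-0.2, -1.8, 4.9]
width: 17.5
grasp_force: 30.0
[563.37423275 145.73602992  48.96302129] [-0.20323942 -1.79074949  4.93447038] [-0.26876348  0.2256534   0.04056281] 17.469049680547023
```

```bash
python3 -m creep '[{"translation":[0,0,-20],"angular":[0,0,0],"jaw":0.1},{"translation":[0,0,-60],"angular":[0,0,0],"jaw":0.1},{"translation":[0,0,-110],"angular":[0,0,0],"jaw":0.1},{"translation":[-50,8,-140],"angular":[0,0,0],"jaw":0.1},{"translation":[-108,16,-160],"angular":[0,0,0],"jaw":0.1},{"translation":[-166,24,-175],"angular":[0,0,0],"jaw":0.1},{"translation":[-225,32,-186],"angular":[0,0,0],"jaw":0.1},{"translation":[-264,38,-186],"angular":[0,0,0],"jaw":0.1}]' && python3 -m creep '[{"translation":[-20,3,0],"angular":[0,0,0],"jaw":0.1},{"translation":[-40,5,0],"angular":[0,0,0],"jaw":0.1},{"translation":[-40,5,0],"angular":[0,0,0],"jaw":0.1},{"translation":[-40,5,0],"angular":[0,0,0],"jaw":0.1},{"translation":[-40,5,0],"angular":[0,0,0],"jaw":0.1},{"translation":[-40,5,0],"angular":[0,0,0],"jaw":0.1},{"translation":[-40,5,0],"angular":[0,0,0],"jaw":0.1},{"translation":[-40,5,0],"angular":[0,0,0],"jaw":0.1}]'
python3 - <<'E'
from h import *
o=ctrl.get_obs(); i=ctrl.camera_info("wrist"); im=save("wrist","w2.png"); print(o["ee_pos"],o["ft_force"],R_tool().as_matrix().round(4).tolist())
import pickle; pickle.dump(i,open("w2.pkl","wb"))
E
```

```text
t: 4.8
ee_pos: [543.1, -122.7, 236.9]
orientation: [2.449, 1.963, 0.003]
ft_force: [-0.3, 0.2, -0.7]
width: 17.0
grasp_force: 30.0
t: 5.8
ee_pos: [539.4, -160.2, 234.7]
orientation: [-2.45, -1.967, 0.0]
ft_force: [-1.2, -0.3, -0.3]
width: 17.4
grasp_force: 30.0
[ 539.39555343 -160.22624137  234.67228411] [-1.15061571 -0.32001802 -0.31341777] [[0.2161, 0.9764, -0.0], [0.9764, -0.2161, 0.0], [0.0, -0.0, -1.0]]
```

View pics/w2.png

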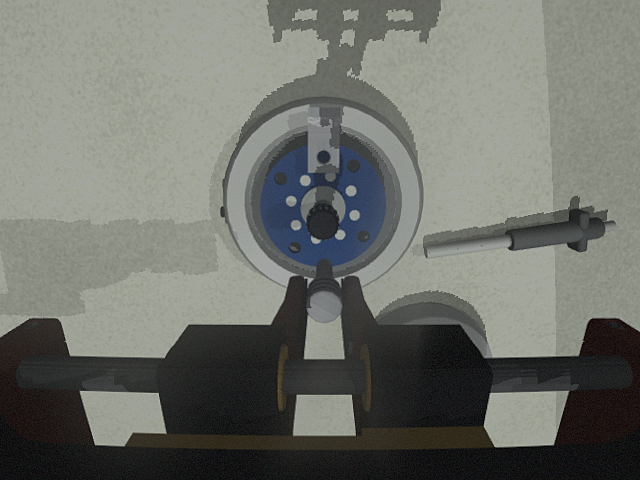

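The wrist view shows bore at about (323,157), four rotor holes at about (280,179), (353,166), (364,237), (294,247), the knob at (322,222), and the held pin's head at (324,306). Next I refine these.

```bash
python3 - <<'E'
from h import *
import pickle; i=pickle.load(open("w2.pkl","rb"))
im=cv2.imread("pics/w2.png"); cv2.imwrite("pics/w2c.png",cv2.resize(im[95:325,225:425],None,fx=2.6,fy=2.6,interpolation=cv2.INTER_CUBIC))
g=cv2.GaussianBlur(im,(3,3),0).astype(float); 
C={}
for n,(u,v) in dict(bore=(323,157),h1=(280,179),h2=(353,166),h3=(364,237),h4=(294,247)).items():
    p=g[v-9:v+10,u-9:u+10]; s=p.max(2); w=np.clip(np.percentile(s,40)-s-8,0,None)
    yy,xx=np.mgrid[-9:10,-9:10]; m=xx**2+yy**2<64; w=w*m
    C[n]=np.array([u+(w*xx).sum()/w.sum(),v+(w*yy).sum()/w.sum()])
for n,c in C.items(): print(n,c.round(1),px2w("wrist",c,84 if n=="bore" else 65,i).round(1))
hs=np.array([px2w("wrist",C[k],65,i)[:2] for k in ("h1","h2","h3","h4")]); ctr=hs.mean(0); b=px2w("wrist",C["bore"],84,i)[:2]
print("ctr",ctr,"r",np.linalg.norm(hs-ctr,axis=1),"bore",b, np.linalg.norm(b-ctr))
a=lambda v:np.degrees(np.arctan2(v[...,1],v[...,0]))
print("bore ang",a(b-ctr),"holes",a(hs-ctr))
o=ctrl.get_obs(); hp=px2w("wrist",(324,306),o["ee_pos"][2]+16,i); print("pin head in tool",R_tool().inv().apply(hp-o["ee_pos"]))
E
```

```text
bore [323.3 156.7] [ 552.6 -100.5   84. ]
h1 [280.3 178.2] [ 507.6 -112.2   65. ]
h2 [352.9 165.5] [ 578.1 -115.5   65. ]
h3 [362.6 235.7] [ 574.3 -185.8   65. ]
h4 [294.9 246.8] [ 504.8 -182.5   65. ]
ctr [ 541.19509399 -149.02786101] r [49.81055561 49.83687858 49.4974317  49.49078297] bore [ 552.62344838 -100.47562782] 49.87912020310341
bore ang 76.75467254485615 holes [ 132.33906095   42.22611226  -48.06199948 -137.41076742]
pin head in tool [  0.94765383   0.71949778 -15.99999944]
```

View pics/w2c.png

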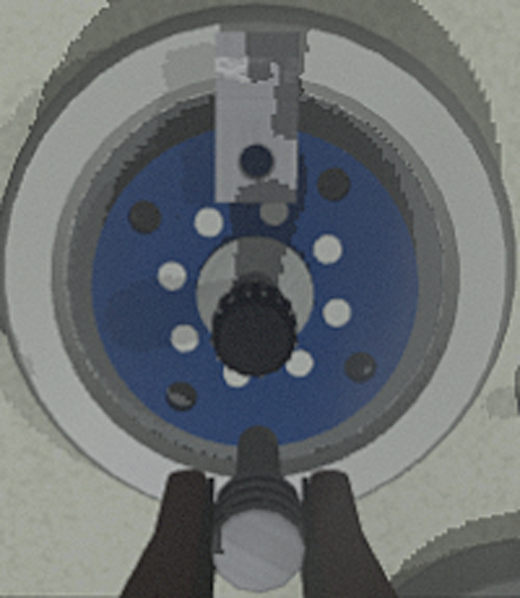

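```bash
python3 -m creep '[{"translation":[30,0,0],"angular":[0,0,0],"jaw":0.1},{"translation":[60.7,-0.2,10],"angular":[0,0,0],"jaw":0.1},{"translation":[60.7,-0.2,40],"angular":[0,0,0],"jaw":0.1},{"translation":[60.7,-0.2,70],"angular":[0,0,0],"jaw":0.1},{"translation":[60.7,-0.2,95],"angular":[0,0,0],"jaw":0.1},{"translation":[60.7,-0.2,102],"angular":[0,0,0],"jaw":0.1},{"translation":[60.7,-0.2,102],"angular":[0,0,0],"jaw":0.1},{"translation":[60.7,-0.2,102],"angular":[0,0,0],"jaw":0.1}]'
python3 - <<'E'
from h import *
o=ctrl.get_obs(); print(o["ee_pos"],o["ft_force"],o["orientation"],delta([552.3,-100.9,129]).round(2)); i=ctrl.camera_info("wrist"); im=save("wrist","w3.png")
cv2.imwrite("pics/w3c.png",cv2.resize(im[220:340,250:400,::-1],None,fx=5,fy=5,interpolation=cv2.INTER_CUBIC))
E
```

```text
t: 6.85
ee_pos: [553.1, -101.3, 133.7]
orientation: [2.449, 1.966, 0.002]
ft_force: [-0.2, 0.6, -1.3]
width: 17.1
grasp_force: 30.0
[ 553.06574123 -101.29469763  133.74053443] [-0.1663525   0.5783194  -1.27161215] [2.44888915e+00 1.96561238e+00 1.79731865e-03] [ 0.22 -0.84  4.74]
```

View pics/w3c.png

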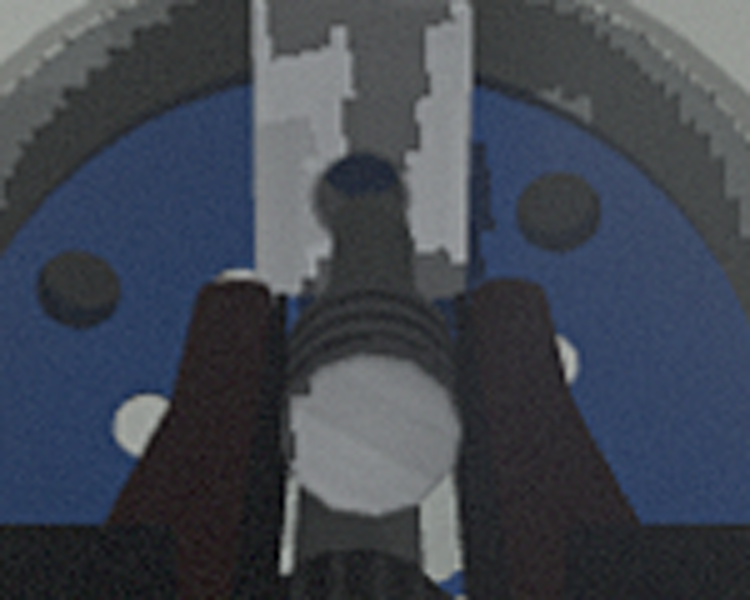

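The close view shows the pin tip at about (324,262) next to the bore mouth at about (322.4,259), so the pin is about 1 mm too far to tool +y. This agrees with the computed correction.

```bash
python3 -m creep '[{"translation":[0.2,-1.0,0],"angular":[0,0,0],"jaw":0.1},{"translation":[0.2,-1.0,3],"angular":[0,0,0],"jaw":0.1},{"translation":[0.2,-1.0,6],"angular":[0,0,0],"jaw":0.1},{"translation":[0.2,-1.0,8],"angular":[0,0,0],"jaw":0.1},{"translation":[0.2,-1.0,9],"angular":[0,0,0],"jaw":0.1},{"translation":[0.2,-1.0,9.5],"angular":[0,0,0],"jaw":0.1},{"translation":[0.2,-1.0,10],"angular":[0,0,0],"jaw":0.1},{"translation":[0.2,-1.0,10],"angular":[0,0,0],"jaw":0.1}]'
python3 -c "
from h import *
o=ctrl.get_obs(); print(o['ee_pos'],o['ft_force'],o['moment'],delta([552.3,-100.9,124]))"
```

```text
t: 7.9
ee_pos: [551.4, -100.7, 122.7]
orientation: [2.45, 1.967, -0.0]
ft_force: [-0.6, 0.0, 0.2]
width: 17.3
grasp_force: 30.0
[ 551.3501977  -100.65867432  122.69045835] [-0.59479518  0.00437391  0.21097869] [-0.05899614  0.10463107 -0.00294154] [-0.03024692  0.9795039  -1.30954918]
```

```bash
python3 -m creep '[{"translation":[0,0.2,1],"angular":[0,0,0],"jaw":0.1},{"translation":[0,0.3,2],"angular":[0,0,0],"jaw":0.1},{"translation":[0,0.3,3],"angular":[0,0,0],"jaw":0.1},{"translation":[0,0.3,4],"angular":[0,0,0],"jaw":0.1},{"translation":[0,0.3,5],"angular":[0,0,0],"jaw":0.1},{"translation":[0,0.3,6],"angular":[0,0,0],"jaw":0.1},{"translation":[0,0.3,7],"angular":[0,0,0],"jaw":0.1},{"translation":[0,0.3,8],"angular":[0,0,0],"jaw":0.1}]'
python3 -c "
from h import *
o=ctrl.get_obs(); print(o['ee_pos'],o['ft_force'],o['moment'],delta([552.3,-100.9,124]))"
```

```text
t: 8.9
ee_pos: [551.6, -100.7, 114.6]
orientation: [-2.45, -1.967, 0.0]
ft_force: [0.2, -0.2, -0.7]
width: 17.0
grasp_force: 30.0
[ 551.61796722 -100.71089106  114.59316504] [ 0.23543959 -0.2147212  -0.70759942] [-0.09634574  0.06200033 -0.01351945] [-0.03734859  0.70593091 -9.40689861]
```

```bash
python3 -m creep '[{"translation":[0,0,1.5],"angular":[0,0,0],"jaw":0.1},{"translation":[0,0,3],"angular":[0,0,0],"jaw":0.1},{"translation":[0,0,4.5],"angular":[0,0,0],"jaw":0.1},{"translation":[0,0,6],"angular":[0,0,0],"jaw":0.1},{"translation":[0,0,6],"angular":[0,0,0],"jaw":0.25},{"translation":[0,0,6],"angular":[0,0,0],"jaw":0.4},{"translation":[0,0,6],"angular":[0,0,0],"jaw":0.4},{"translation":[0,0,6],"angular":[0,0,0],"jaw":0.4}]'
python3 -m creep '[{"translation":[0,0,-10],"angular":[0,0,0],"jaw":0.4},{"translation":[0,0,-35],"angular":[0,0,0],"jaw":0.4},{"translation":[0,0,-60],"angular":[0,0,0],"jaw":0.4},{"translation":[-25,0,-60],"angular":[0,0,0],"jaw":0.4},{"translation":[-50,0,-60],"angular":[0,0,0],"jaw":0.4},{"translation":[-50,0,-60],"angular":[0,0,0],"jaw":0.4},{"translation":[-50,0,-60],"angular":[0,0,0],"jaw":0.4},{"translation":[-50,0,-60],"angular":[0,0,0],"jaw":0.4}]'
python3 - <<'E'
from h import *
o=ctrl.get_obs(); print(o["ee_pos"],o["ft_force"],o["qpos"],delta([541.2,-149.2,102]).round(2)); i=ctrl.camera_info("wrist"); im=save("wrist","w4.png")
cv2.imwrite("pics/w4c.png",cv2.resize(im[100:340,200:440,::-1],None,fx=2.5,fy=2.5,interpolation=cv2.INTER_CUBIC))
E
```

```text
t: 9.9
ee_pos: [551.7, -100.7, 108.8]
orientation: [2.45, 1.967, 0.0]
ft_force: [-0.2, -0.2, 1.0]
width: 35.2
grasp_force: 0.0
t: 10.9
ee_pos: [541.0, -148.8, 168.8]
orientation: [-2.449, -1.967, -0.0]
ft_force: [0.3, 0.8, -0.0]
width: 35.3
grasp_force: 0.0
[ 540.97190543 -148.83977109  168.77249804] [ 0.25628852  0.79915946 -0.02081282] [-2.89791822e-01  3.99924073e-01  1.81352317e+00  2.03906407e-04
  9.28195325e-01 -7.25801924e-02] [-0.31  0.3  66.77]
```

View pics/w4c.png

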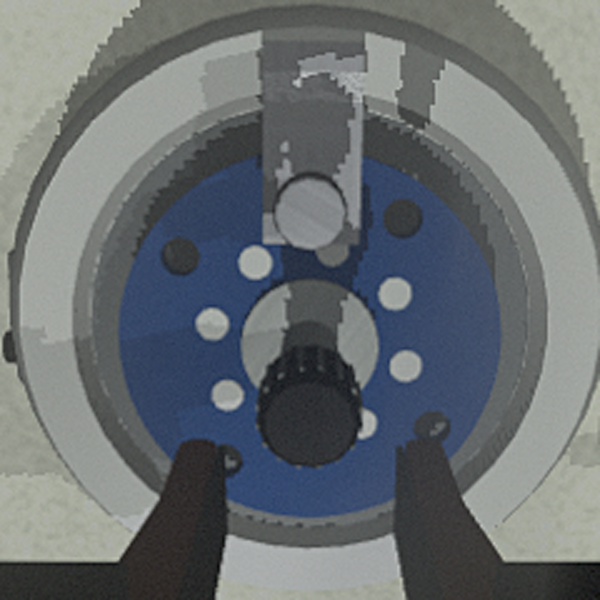

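The close view shows the pin standing in the sleeve, its head at about (324,184), with the fingers centred on the knob.

```bash
python3 -m creep '[{"translation":[0,0,20],"angular":[0,0,0],"jaw":0.5},{"translation":[-0.2,0,40],"angular":[0,0,0],"jaw":0.5},{"translation":[-0.2,0,55],"angular":[0,0,0],"jaw":0.5},{"translation":[-0.2,0,63],"angular":[0,0,0],"jaw":0.5},{"translation":[-0.2,0,66],"angular":[0,0,0],"jaw":0.45},{"translation":[-0.2,0,66],"angular":[0,0,0],"jaw":0.2},{"translation":[-0.2,0,66],"angular":[0,0,0],"jaw":0.2},{"translation":[-0.2,0,66],"angular":[0,0,0],"jaw":0.2}]'
python3 -m creep '[{"translation":[0,0,0],"angular":[0,0,0],"jaw":0.2},{"translation":[0,0,0],"angular":[0,0,0],"jaw":0.2},{"translation":[0,0,0],"angular":[0,0,-0.06],"jaw":0.2},{"translation":[0,0,0],"angular":[0,0,-0.14],"jaw":0.2},{"translation":[0,0,0],"angular":[0,0,-0.22],"jaw":0.2},{"translation":[0,0,0],"angular":[0,0,-0.30],"jaw":0.2},{"translation":[0,0,0],"angular":[0,0,-0.38],"jaw":0.2},{"translation":[0,0,0],"angular":[0,0,-0.46],"jaw":0.2}]'
python3 - <<'E'
from h import *
o=ctrl.get_obs(); print(o["ee_pos"],o["ft_force"],o["moment"],np.degrees(np.arctan2(*R_tool().as_matrix()[[1,0],0])),R_tool().as_matrix()[2,2]); im=save("wrist","w5.png"); import pickle; pickle.dump(ctrl.camera_info("wrist"),open("w5.pkl","wb"))
E
```

```text
t: 11.95
ee_pos: [540.6, -149.7, 103.1]
orientation: [-2.45, -1.966, 0.0]
ft_force: [-2.8, 0.4, 4.6]
width: 25.4
grasp_force: 30.0
t: 12.95
ee_pos: [541.6, -149.7, 103.1]
orientation: [1.933, 2.475, 0.002]
ft_force: [-0.3, 1.8, 2.7]
width: 25.4
grasp_force: 30.0
[ 541.56278611 -149.69781622  103.07912641] [-0.26136298  1.80429501  2.68596858] [0.16985488 0.12208748 0.0362003 ] 103.99853144097277 -0.9999986427822309
```

```bash
python3 -m creep '[{"translation":[0,0,0],"angular":[0,0,-0.02],"jaw":0.2},{"translation":[0,0,0],"angular":[0,0,-0.04],"jaw":0.2},{"translation":[0,0,0],"angular":[0,0,-0.06],"jaw":0.2},{"translation":[0,0,0],"angular":[0,0,-0.08],"jaw":0.2},{"translation":[0,0,0],"angular":[0,0,-0.095],"jaw":0.2},{"translation":[0,0,0],"angular":[0,0,-0.105],"jaw":0.2},{"translation":[0,0,0],"angular":[0,0,-0.115],"jaw":0.2},{"translation":[0,0,0],"angular":[0,0,-0.115],"jaw":0.2}]'
python3 - <<'E'
from h import *
o=ctrl.get_obs(); print(o["ee_pos"],o["ft_force"],o["moment"]); im=save("wrist","w6.png"); a=cv2.imread("pics/w5.png")
c=np.hstack([cv2.resize(x[130:290,240:400],None,fx=2.5,fy=2.5,interpolation=cv2.INTER_CUBIC) for x in (a,im[:,:,::-1])]); cv2.imwrite("pics/w6c.png",c)
E
```

```text
t: 14.0
ee_pos: [541.8, -149.7, 103.1]
orientation: [1.79, 2.58, 0.002]
ft_force: [4.4, 3.8, 5.4]
width: 25.4
grasp_force: 30.0
[ 541.78751891 -149.682048    103.08908821] [4.40360281 3.77009363 5.43485308] [ 0.62468385 -0.46785441  0.01694813]
```

View pics/w6c.png

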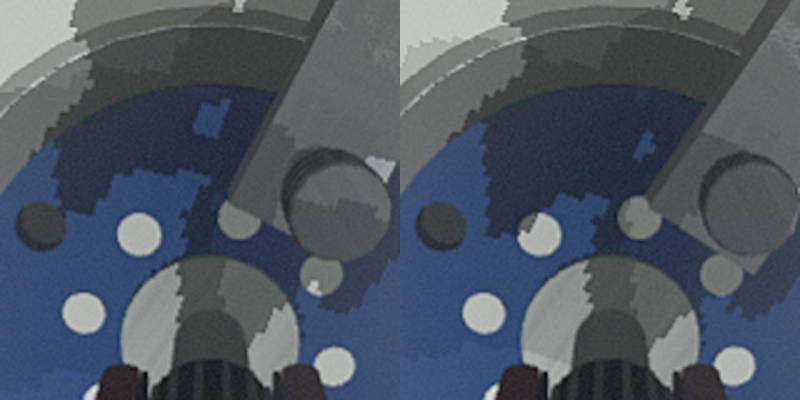

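In the right-hand crop the pin head is smaller (about 100 px against 105 before) and sits closer to the sleeve, so the pin has dropped into a hole. I'll release the knob and go above the pin.

```bash
python3 -m creep '[{"translation":[0,0,0],"angular":[0,0,0],"jaw":0.45},{"translation":[0,0,0],"angular":[0,0,0],"jaw":0.45},{"translation":[0,0,0],"angular":[0,0,0],"jaw":0.45},{"translation":[0,0,-20],"angular":[0,0,0],"jaw":0.45},{"translation":[0,0,-45],"angular":[0,0,0],"jaw":0.45},{"translation":[0,0,-60],"angular":[0,0,0],"jaw":0.2},{"translation":[0,0,-60],"angular":[0,0,0],"jaw":0},{"translation":[0,0,-60],"angular":[0,0,0],"jaw":0}]'
python3 - <<'E'
from h import *
o=ctrl.get_obs(); print(o["ee_pos"],o["ft_force"],delta([551.7,-100.8,130]).round(2))
E
```

```text
t: 15.05
ee_pos: [540.2, -149.6, 161.9]
orientation: [-1.791, -2.58, 0.001]
ft_force: [0.8, 0.5, -0.2]
width: 12.7
grasp_force: 0.0
[ 540.22921581 -149.61695607  161.9418586 ] [ 0.82776447  0.45909736 -0.23844025] [41.71 27.84 31.94]
```

```bash
python3 -m creep '[{"translation":[20,14,0],"angular":[0,0,0],"jaw":0},{"translation":[41.7,27.8,0],"angular":[0,0,0],"jaw":0},{"translation":[41.7,27.8,15],"angular":[0,0,0],"jaw":0},{"translation":[41.7,27.8,30],"angular":[0,0,0],"jaw":0},{"translation":[41.7,27.8,37],"angular":[0,0,0],"jaw":0},{"translation":[41.7,27.8,39],"angular":[0,0,0],"jaw":0},{"translation":[41.7,27.8,41],"angular":[0,0,0],"jaw":0},{"translation":[41.7,27.8,42.5],"angular":[0,0,0],"jaw":0}]'
python3 -m creep '[{"translation":[0,0,1],"angular":[0,0,0],"jaw":0},{"translation":[0,0,2],"angular":[0,0,0],"jaw":0},{"translation":[0,0,3],"angular":[0,0,0],"jaw":0},{"translation":[0,0,4],"angular":[0,0,0],"jaw":0},{"translation":[0,0,5],"angular":[0,0,0],"jaw":0},{"translation":[0,0,5.5],"angular":[0,0,0],"jaw":0},{"translation":[0,0,5.5],"angular":[0,0,0],"jaw":0},{"translation":[0,0,5.5],"angular":[0,0,0],"jaw":0}]'
```

```text
t: 16.05
ee_pos: [552.5, -101.2, 120.4]
orientation: [1.792, 2.58, 0.0]
ft_force: [0.1, -0.5, 0.9]
width: 0.4
grasp_force: 0.0
t: 17.05
ee_pos: [552.3, -101.0, 114.7]
orientation: [1.792, 2.581, -0.0]
ft_force: [0.3, 1.2, -0.7]
width: 0.7
grasp_force: 0.0
```

```bash
python3 -m creep '[{"translation":[0,0,0.5],"angular":[0,0,0],"jaw":0},{"translation":[0,0,1],"angular":[0,0,0],"jaw":0},{"translation":[0,0,1.5],"angular":[0,0,0],"jaw":0},{"translation":[0,0,2],"angular":[0,0,0],"jaw":0},{"translation":[0,0,2.5],"angular":[0,0,0],"jaw":0},{"translation":[0,0,3],"angular":[0,0,0],"jaw":0},{"translation":[0,0,3.5],"angular":[0,0,0],"jaw":0},{"translation":[0,0,4],"angular":[0,0,0],"jaw":0}]'
```

```text
t: 18.05
ee_pos: [552.6, -101.0, 111.0]
orientation: [1.791, 2.58, 0.001]
ft_force: [-0.8, -0.9, 3.8]
width: 0.4
grasp_force: 1.8
```

Contact at about 4 N, so the stud is moving. I'll keep going in small steps.

```bash
python3 -m creep '[{"translation":[0,0,0.4],"angular":[0,0,0],"jaw":0},{"translation":[0,0,0.8],"angular":[0,0,0],"jaw":0},{"translation":[0,0,1.2],"angular":[0,0,0],"jaw":0},{"translation":[0,0,1.6],"angular":[0,0,0],"jaw":0},{"translation":[0,0,2],"angular":[0,0,0],"jaw":0},{"translation":[0,0,2.4],"angular":[0,0,0],"jaw":0},{"translation":[0,0,2.8],"angular":[0,0,0],"jaw":0},{"translation":[0,0,2.8],"angular":[0,0,0],"jaw":0}]'
```

```text
t: 19.05
ee_pos: [552.2, -100.9, 107.8]
orientation: [-1.792, -2.581, 0.0]
ft_force: [0.1, 0.5, 3.3]
width: 0.5
grasp_force: 1.5
```

```bash
python3 -m creep '[{"translation":[0,0,0.3],"angular":[0,0,0],"jaw":0},{"translation":[0,0,0.6],"angular":[0,0,0],"jaw":0},{"translation":[0,0,0.9],"angular":[0,0,0],"jaw":0},{"translation":[0,0,1.2],"angular":[0,0,0],"jaw":0},{"translation":[0,0,1.5],"angular":[0,0,0],"jaw":0},{"translation":[0,0,1.8],"angular":[0,0,0],"jaw":0},{"translation":[0,0,2],"angular":[0,0,0],"jaw":0},{"translation":[0,0,2],"angular":[0,0,0],"jaw":0}]'
```

```text
t: 20.05
ee_pos: [552.3, -100.9, 105.9]
orientation: [-1.792, -2.58, -0.0]
ft_force: [-0.3, 0.2, 3.3]
width: 0.5
grasp_force: 1.6
```

```bash
python3 -m creep '[{"translation":[0,0,0.2],"angular":[0,0,0],"jaw":0},{"translation":[0,0,0.4],"angular":[0,0,0],"jaw":0},{"translation":[0,0,0.6],"angular":[0,0,0],"jaw":0},{"translation":[0,0,0.8],"angular":[0,0,0],"jaw":0},{"translation":[0,0,1],"angular":[0,0,0],"jaw":0},{"translation":[0,0,1.2],"angular":[0,0,0],"jaw":0},{"translation":[0,0,1.2],"angular":[0,0,0],"jaw":0},{"translation":[0,0,1.2],"angular":[0,0,0],"jaw":0}]'
```

```text
t: 21.05
ee_pos: [552.3, -100.9, 104.7]
orientation: [-1.792, -2.581, 0.0]
ft_force: [0.0, -0.7, 4.0]
width: 0.4
grasp_force: 1.6
```

```bash
python3 -m creep '[{"translation":[0,0,0.1],"angular":[0,0,0],"jaw":0},{"translation":[0,0,0.2],"angular":[0,0,0],"jaw":0},{"translation":[0,0,0.3],"angular":[0,0,0],"jaw":0},{"translation":[0,0,0.4],"angular":[0,0,0],"jaw":0},{"translation":[0,0,0.5],"angular":[0,0,0],"jaw":0},{"translation":[0,0,0.5],"angular":[0,0,0],"jaw":0},{"translation":[0,0,0.5],"angular":[0,0,0],"jaw":0},{"translation":[0,0,0.5],"angular":[0,0,0],"jaw":0}]'
```

```text
t: 22.05
ee_pos: [552.5, -101.0, 104.5]
orientation: [1.791, 2.58, 0.0]
ft_force: [-0.6, 0.7, 5.9]
width: 0.4
grasp_force: 3.1
```

```bash
python3 -m creep '[{"translation":[0,0,0.1],"angular":[0,0,0],"jaw":0},{"translation":[0,0,0.2],"angular":[0,0,0],"jaw":0},{"translation":[0,0,0.3],"angular":[0,0,0],"jaw":0},{"translation":[0,0,0.4],"angular":[0,0,0],"jaw":0},{"translation":[0,0,0.4],"angular":[0,0,0],"jaw":0},{"translation":[0,0,0.4],"angular":[0,0,0],"jaw":0},{"translation":[0,0,0.4],"angular":[0,0,0],"jaw":0},{"translation":[0,0,0.4],"angular":[0,0,0],"jaw":0}]'
```

```text
t: 23.05
ee_pos: [552.6, -101.0, 104.4]
orientation: [1.791, 2.58, 0.0]
ft_force: [-0.5, -0.7, 8.9]
width: 0.7
grasp_force: 4.3
```

The force rises to 9 N with no further travel, so the head is on the sleeve. Now I retreat.

```bash
python3 -m creep '[{"translation":[0,0,-5],"angular":[0,0,0],"jaw":0},{"translation":[0,0,-30],"angular":[0,0,0],"jaw":0},{"translation":[0,0,-70],"angular":[0,0,0],"jaw":0},{"translation":[-25,-15,-100],"angular":[0,0,0],"jaw":0},{"translation":[-45,-30,-110],"angular":[0,0,0],"jaw":0},{"translation":[-45,-30,-110],"angular":[0,0,0],"jaw":0},{"translation":[-45,-30,-110],"angular":[0,0,0],"jaw":0},{"translation":[-45,-30,-110],"angular":[0,0,0],"jaw":0}]'
python3 - <<'E'
from h import *
im=save("wrist","w7.png"); cv2.imwrite("pics/w7c.png",cv2.resize(im[80:280,220:420,::-1],None,fx=2.5,fy=2.5,interpolation=cv2.INTER_CUBIC))
E
```

```text
t: 24.05
ee_pos: [539.5, -152.7, 212.9]
orientation: [-1.79, -2.58, 0.001]
ft_force: [-0.4, -0.8, 0.0]
width: 0.7
grasp_force: 0.0
```

View pics/w7c.png

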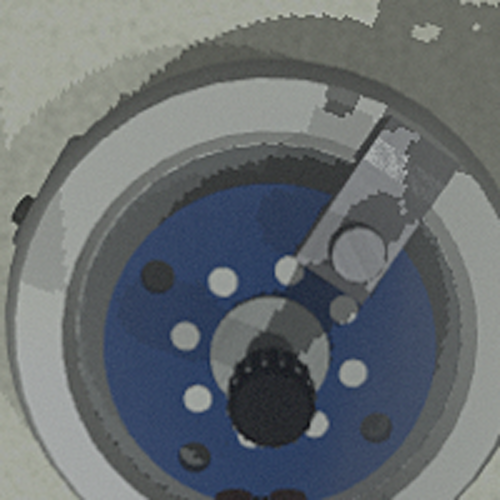

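The pin head sits squarely on the sleeve at about (363,181). Three rotor holes are in view and the fourth is under the sleeve, so I'm handing in.

```bash
python3 -c "
from workcell import ctrl
print(ctrl.close_job())"
```

```text
the job is handed in; nothing more can be done
None
```

The lock pin is home through the sleeve and a rotor hole, released with its head on the sleeve; the highest push I read was about 9 N, and the job was handed in at about 24 s with no verdict shown.

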